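# Cam-clamp a bench block for planishing

### The job

Make the steel bench block fast in the clamping plate for hammering, pushing with the fingertips only: push the block back against the long fence and slide it along the fence into the corner against the end stop. Then push on the arm of the cam lever to swing it right round, until the cam grips the block tightly, and leave it clamped. Do not grasp or lift anything, and leave the hammer, the beeswax and the pliers where they lie.

Things in the scene. Friction and masses are not known exactly. Their poses are not given: they have to be found in the camera images.
- clamp_plate: Dark steel clamping plate 130 x 190 x 12 mm, screwed to the bench. Origin: centre of its underside; x to the long fence, y along the fence to the end stop, z up. Open at its -x and -y sides. The cam stands across from the fence, before the corner; the lane between cam and fence, entered along y from the -y end, is about 5 mm wider than the block while the lever is open.
- bench_block: Polished steel bench block, 66 (x) x 64 (y) x 20 (z) mm, about 0.66 kg, loose on the clamping plate toward its -y end, a little askew. Origin: centre of its underside. Its +x face goes to the fence, its -x face to the cam, its +y face to the end stop.
- block_home (a point): Point on top of the clamping plate, at (12, 40, 12) mm in the plate's frame: where the block's origin lies when the block is fully home in the corner, with the block's axes along the plate's.
- fence_face (a point): Top edge of the long fence's inner face, halfway along it, at (45, 0, 27) mm in the plate's frame. The fence is a steel bar 15 mm thick, 184 mm long (y from -92 to +92 mm), 15 mm above the plate's top.
- stop_face (a point): Top edge of the end stop's inner face, at (16, 72, 27) mm in the plate's frame. The stop is a steel bar 14 mm thick, x from -12 to +44 mm, 15 mm above the plate's top.
- cam_pivot (a point): Axis of the cam lever where it meets the plate's top, at (-39, 40, 12) mm in the plate's frame; the axis is vertical.
- cam_lever (a joint): Cam lever angle, rad: 0 open, 2.1 at its stop; grows counterclockwise from above. At 0 the arm points 105 deg (1.833 rad) from the plate's +x toward +y; it swings past -x to 225 deg. Close it by pushing the side of the arm that faces +x at first. The cam meets a block that is home at about 1.65, then grips ever tighter up to the stop. It stays where left.
- lever_knob (a point): Centre of the black ball knob (22 mm diameter) on the end of the lever's arm, 93 mm from the pivot axis, 47 mm above the bench. The arm is a round steel bar 9.6 mm thick; pushed 75 mm from the axis it takes 2 N, near the stop up to 15 N. Its centre line rises from 36 mm above the bench at 30 mm from the axis to 46 mm at 86 mm.
- cam: The cam lever as a whole: eccentric steel cam disc, 32 mm diameter, with hub, arm and knob. The disc is between 14 and 28 mm above the bench. Origin: on the pivot axis at the plate's top; the disc's centre is 4 mm off the axis.
- hammer: Chasing hammer, steel head and wooden handle, 54 x 200 x 26 mm, lying on the bench behind the fence. Origin: centre of its underside. Leave it alone.
- wax: Block of beeswax, 30 x 46 x 19 mm, lying on the tan pad to the left. Leave it alone.
- flat_pliers: Flat pliers with red grips, 47 x 144 x 12 mm, lying on the tan pad to the left. Leave them alone. Beyond them a fixed desk lamp hangs 0.50 m above the bench, its head at about x 0.43 to 0.54, y 0.30 to 0.43 m: a raised wrist or forearm that swings across from the left can strike it, so draw the arm back toward the base first.
Things that resemble listed ones, but are neither listed nor needed, are in the scene too. What is shaped like the bench_block but purple is not meant.

How it is judged:
By the outcome, as a careful person would: the job done as asked, in the order asked, and still so for the second after the job is handed in, with the robot touching nothing.
It also fails if it takes over 64 s, if anything falls off the work surface, if the arm or the gripper's body presses on something with over 40 N, if the wrist force passes 120 N, or if a joint passes its speed limit or range.

### The arm

A 6-joint arm with a two-finger parallel gripper is mounted at the origin on a cart in front of the work surface, level with it; the furniture and walls round the work are solid. World frame = base frame: x ahead of the robot, y to its left, z up, the work surface at z = 0. Lengths are in mm, angles in rad, forces in N, time in s.
With the tool pointing down it reaches from about 375 to 750 mm from the base axis. Payload 9 kg.
Tool frame: the origin (TCP) lies between the finger pads; the fingertips stand 19 mm ahead of it and the grasp point (between the pads) is the TCP (tip_extent is the distance from the TCP to the fingertips, in mm); z points along the fingers, y is the line along which they close (so a half turn about z gives the same grasp; the last joint's range is limited). The gripper opens to 85 mm and grips with 20 to 120 N. Pads are 22 mm wide; open, the fingers measure 114 mm over their backs; the gripper's body (76 mm by 85 mm) begins 54 mm behind the grasp point. The pads swing forward as they close: fully open they stand 13 mm farther back than shut.
Start: joints at [0.918, 0.104, 0.097, 1.564, 0, 1.353], TCP at [252.747, 544.204, 212.131] pointing down, gripper open.
Joint ranges: [-2.99, 2.99], [-0.84, 1.86], [-1.1, 1.16], [-1.84, 2.11], [-1.51, 1.56], [-3.14, 3.14]. Speed limits (rad/s): [2.22, 2.22, 2.57, 3.14, 3.14, 3.14].

### API

Orientations are given as a rotation vector (axis times angle).
In Python, from station import * gives the robot as it stands. The module is installed in compiled form; this text tells all that it offers.
- The arm moves only by the shell command python3 -m inch [OPENING], which reads ROWS from standard input. ROWS is a JSON list of rows, 1 to 12 of them, each an object with the fields dx, dy, dz (the shift in mm), wx, wy, wz (a rotation vector in rad); a field left out counts as zero; each row shifts and turns the commanded pose from where the row before left it, along the tool's axes as they then stand; what a row does not reach is not made up. A row lasts 1/10 s, in which the tool goes at most 50 mm and 0.15 rad, less where a joint would pass 70% of its speed; a pose out of reach is approached as far as the arm can. OPENING is the finger opening in mm, set as the command begins (- or left out keeps the last). The fingers move at their own pace and stop on an object; the grip force is fixed at half the most. Time passes only in rows, so rows that do not move let the fingers close. It prints the time, the measured TCP pose, the force, the opening and the grip force at its end. Input that does not fit is refused with a message, and nothing moves.
- read_state(): the state, without advancing time (a new reading comes with each control period).
- get_image(name): name is "scene" or "top"; returns the picture (400x640x3 uint8, red, green, blue); there is no depth.
- camera_params(name): a dict with "fov_y" (degrees; the focal length in pixels is half the picture's height over the tangent of half this angle, whatever the lens; pixels are square), "cx", "cy" (the principal point, pixels), "world_from_camera" (4x4, takes a point from camera to world coordinates). Camera axes: x right, y down, z forward; pixel columns grow to the right and rows downward; lengths in mm; the calibration is good to about 2 mm. A picture is of the moment at which its call begins. camera_params takes no time and is no camera call.
- sign_off(): hands the job in; it is judged then, once.
The state is a dict: "time": time; "qpos": joint angles; "qvel": joint speeds; "effort": joint torques, N m; "tool_pos": TCP position; "tool_rot": TCP orientation; "force": force on the tool from outside, world axes, zero at the start; "ft_torque": the same for the moment, N m; "finger_gap": finger opening in mm; "finger_force": force on a finger pad.
Only numpy, scipy, OpenCV 4.12 (cv2) and the standard library are available. Lean on these libraries where they do the work, as an engineer would, in place of code of your own. Each camera call takes 0.05 s, during which the arm holds its last target. There are 200 camera calls.

## Working session

There is one attempt and no reset: what is moved stays moved. The work goes in short steps, Python scripts to look and compute and a shell command to move; the robot and the scene stay as the last step left them, time stands still between calls to the robot, and variables do not carry over. Pictures are saved under pics/ and viewed, at most 10 in all, crops included, and the job is handed in when it is done.

```bash
mkdir -p pics
python3 - <<'E'
from station import *
import cv2,numpy as np
for n in("scene","top"):
    im=get_image(n); cv2.imwrite(f"pics/{n}0.png",im[:,:,::-1]); p=camera_params(n); print(n,p["fov_y"],p["cx"],p["cy"],np.array(p["world_from_camera"]).round(3).tolist())
s=read_state(); print(s)
E
```

```text
scene 57.38842051389796 316.4839788277649 199.2964104067626 [[0.805, -0.283, 0.521, 76.727], [-0.592, -0.351, 0.726, -733.293], [-0.023, -0.893, -0.45, 477.581], [0.0, 0.0, 0.0, 1.0]]
top 46.2030438731718 316.86043313193375 193.83318595422128 [[0.009, -0.994, 0.106, 470.549], [-1.0, -0.008, 0.005, -73.2], [-0.004, -0.106, -0.994, 1070.485], [0.0, 0.0, 0.0, 1.0]]
{'time': 0.1, 'qpos': array([ 9.18300265e-01,  1.04638691e-01,  9.65428626e-02,  1.56395854e+00,
       -4.22715990e-05,  1.35310205e+00]), 'qvel': array([ 0.00010157, -0.00215432,  0.00106389,  0.00223828,  0.00117389,
        0.00152157]), 'effort': array([ 4.81088893e-03, -5.58208287e+01,  5.04719961e+01,  1.29762775e-02,
       -3.13236114e-04, -9.54813828e-06]), 'tool_pos': array([252.52055302, 543.88547424, 211.39835862]), 'tool_rot': array([-6.77511479e-01, -3.06716296e+00,  1.81972106e-03]), 'force': array([-0.03105637,  0.12521149, -0.01578696]), 'ft_torque': array([-0.07183053, -0.026472  , -0.01132934]), 'finger_force': 0.0, 'finger_gap': 85.7173936928257}
```

View pics/scene0.png

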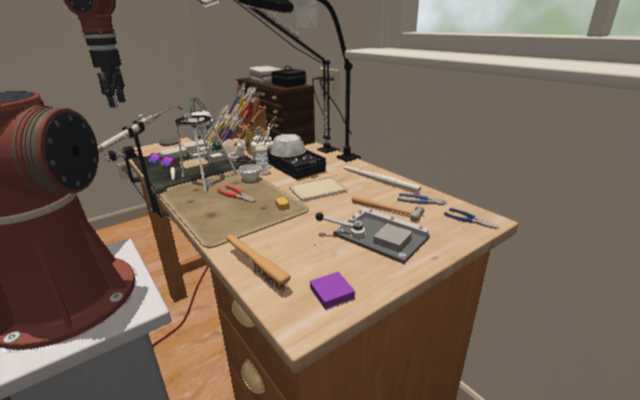

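View pics/top0.png

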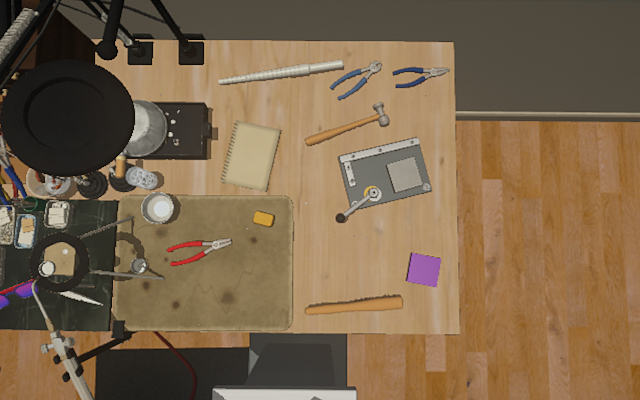

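The plate is at about (385,173) in the top view and (382,235) in the scene view. The grey block sits at (406,175) top and (393,237) scene. Its only look-alike is the purple block at (424,270) top and (332,289) scene, which is not wanted. The lever knob is at (341,218) top. I'll check the choice in enlarged crops.

Run:
```python
import cv2
a=cv2.imread("pics/top0.png")[125:235,320:450]; cv2.imwrite("pics/tc.png",cv2.resize(a,None,fx=5.5,fy=5.45,interpolation=cv2.INTER_CUBIC)) 
a=cv2.imread("pics/scene0.png")[195:270,310:440]; cv2.imwrite("pics/sc.png",cv2.resize(a,None,fx=6,fy=6,interpolation=cv2.INTER_CUBIC))
```

```text
(no output)
```

View pics/tc.png

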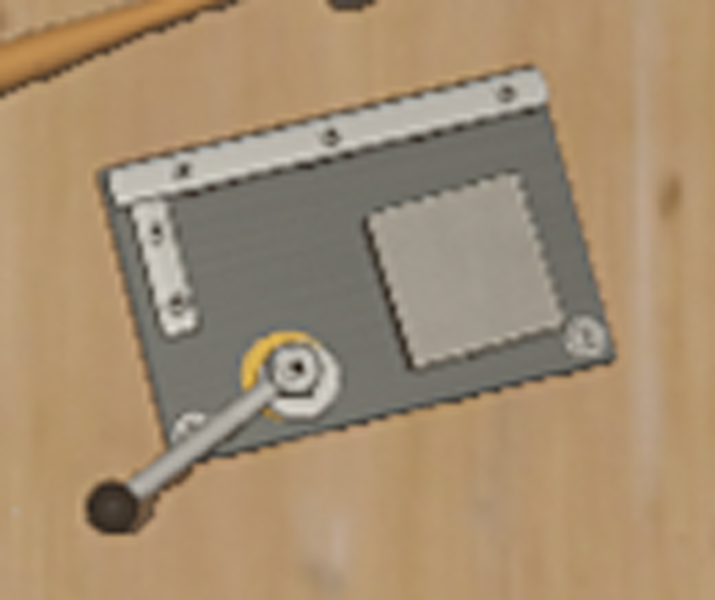

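View pics/sc.png

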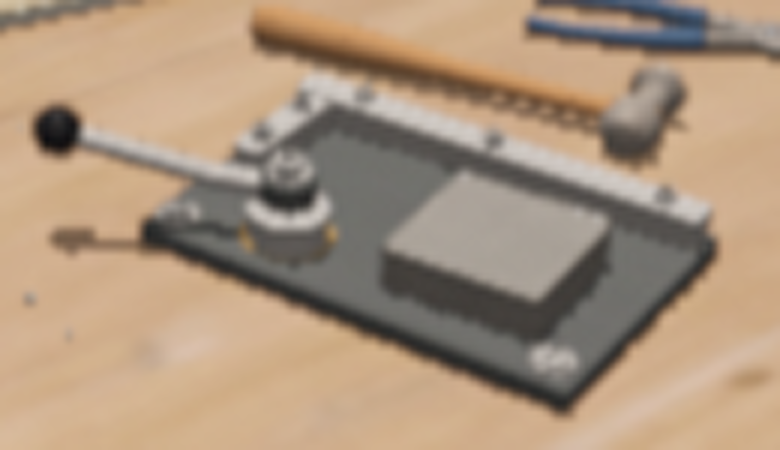

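The crops show the grey block with the dark plate, the white fence at the top left and the end stop at the left. The lever is open with its knob at (113,507) in the top crop, so the choice of block is confirmed. Next I'll fit the poses from both views.

```bash
cat > h.py <<'E'
from station import *
import numpy as np
from scipy.optimize import least_squares
from scipy.spatial.transform import Rotation as R
C={n:camera_params(n) for n in("scene","top")}
def proj(n,P):
    p=C[n]; T=np.linalg.inv(np.array(p["world_from_camera"])); f=200/np.tan(np.radians(p["fov_y"])/2)
    q=np.atleast_2d(P)@T[:3,:3].T+T[:3,3]; return np.c_[p["cx"]+f*q[:,0]/q[:,2],p["cy"]+f*q[:,1]/q[:,2]]
def pose(v,L): # v=x,y,yaw ; local -> world
    c,s=np.cos(v[2]),np.sin(v[2]); L=np.atleast_2d(np.array(L,float)); return np.c_[v[0]+c*L[:,0]-s*L[:,1],v[1]+s*L[:,0]+c*L[:,1],L[:,2]]
def tri(a,b): return least_squares(lambda X:np.r_[proj("top",X)[0]-a,proj("scene",X)[0]-b],[500,-250,20]).x
def loc(v,P): 
    c,s=np.cos(v[2]),np.sin(v[2]); d=np.array(P)[:2]-v[:2]; return np.array([c*d[0]+s*d[1],-s*d[0]+c*d[1]])
E
python3 - <<'E'
from h import *
t=lambda *p:np.array(p)/[5.5,5.45]+[320,125]
s=lambda *p:np.array(p)/6+[310,195]
kt=t([113,507])[0]; ks=s([57,130])[0]
bt=t([365,215],[520,175],[562,325],[412,368]); bs=s([465,170],[608,215],[540,303],[385,245])
# order: (+x,+y),(+x,-y),(-x,-y),(-x,+y)
print("knob",tri(kt,ks)); 
for a,b in zip(bt,bs): print("blk",tri(a,b).round(1))
pL=[[-65,-95,12],[-65,95,12],[45,92,27],[45,-92,27]]
pt=t([613,360],[165,460],[118,205],[548,105]); ps=s([565,397],[150,230])
for i in (0,1): print("plate",tri(pt[i],ps[i]).round(1))
v=least_squares(lambda v:np.r_[(proj("top",pose(v,pL))-pt).ravel(),(proj("scene",pose(v,pL[:2]))-ps).ravel()],[550,-200,0.2],x_scale=[1,1,.01])
print("plate",v.x,v.fun.round(1))
bL=[[33,32,32],[33,-32,32],[-33,-32,32],[-33,32,32]]
w=least_squares(lambda v:np.r_[(proj("top",pose(v,bL))-bt).ravel(),(proj("scene",pose(v,bL))-bs).ravel()],[550,-200,0.2],x_scale=[1,1,.01])
print("block",w.x,w.fun.round(1)); print("block in plate",loc(v.x,w.x),w.x[2]-v.x[2])
for n,L in dict(home=[12,40,12],pivot=[-39,40,12],stop=[16,72,27]).items(): print(n,pose(v.x,[L]).round(1))
k=tri(kt,ks);d=loc(v.x,k)-[-39,40];print("knob local",d,np.hypot(*d),np.degrees(np.arctan2(d[1],d[0])))
r=R.from_rotvec(read_state()["tool_rot"]).as_matrix();print(r.round(3))
E
```

```text
knob [ 525.93000136 -119.89828714   48.19674123]
blk [ 648.5 -223.4   32.3]
blk [ 663.7 -284.7   35.8]
blk [ 603.8 -303.3   30.3]
blk [ 585.8 -242.3   31.5]
plate [ 591.7 -328.6    9.2]
plate [ 550.1 -144.7    3.9]
plate [ 6.31958564e+02 -2.22247836e+02  2.35643355e-01] [ 0.7  0.3  0.7  0.8 -0.3 -0.6  0.7 -0.4  0.5 -0.7 -1.7 -2.2]
block [ 6.25677017e+02 -2.63383224e+02  2.87589319e-01] [-0.   0.1 -0.9 -0.3  0.2  0.2  0.   0.2 -0.1  0.2  1.4  0.9 -0.1 -0.5
 -0.5 -0.1]
block in plate [-15.7117741 -38.5320404] 0.05194596393033976
home [[ 634.3 -180.6   12. ]]
pivot [[ 584.7 -192.5   12. ]]
stop [[ 630.7 -148.5   27. ]]
knob local [-40.20298684  84.27539214] 93.37356088135091 115.50314958239946
[[-0.907  0.421 -0.001]
 [ 0.421  0.907 -0.001]
 [ 0.    -0.001 -1.   ]]
```

```bash
cat >> h.py <<'E'
V=np.array([632,-222.2,.2356])
def go(L,z,yaw=None):
    s=read_state(); r=R.from_rotvec(s["tool_rot"]).as_matrix(); w=pose(V,[[*L,z]])[0]; y=np.arctan2(r[1,0],r[0,0])
    print("tcp",s["tool_pos"].round(1),"local",loc(V,s["tool_pos"]).round(1),"yaw-plate",round(y-V[2],3),"q",s["qpos"].round(2),"tilt",(r[:,2]).round(3),"F",s["force"].round(1))
    print("world target",w.round(1),"tool delta",(r.T@(w-s["tool_pos"])).round(1),"rz",None if yaw is None else round(-(yaw+V[2]-y),3))
E
python3 - <<'E'
from h import *
print(tri([75,365],[137,127]),tri([90,390],[113,150]),proj("scene",[[252,544,193]]),proj("top",[[252,544,193],[584.7,-192.5,50]]))
print(proj("top",pose(V,[[-12,72,27],[44,72,27]])))
E
```

```text
[255.08618717 355.39273184 216.01363121] [191.72596073 352.13112174 162.96122707] [[122.3819323  121.75609934]] [[-21.81738421 361.61407178]
 [373.618279   191.76445382]]
[[355.65179956 184.41162628]
 [349.85304119 160.40034209]]
```

```bash
echo '[{"dz":-40}, {"dz":-40}, {"dz":-40}, {"dz":-40}]' | python3 -m inch 0; echo '[{"dy":-40}, {"dy":-40}, {"dy":-40}, {"dy":-40}, {"dy":-35}, {}]' | python3 -m inch
```

```text
time: 0.5
tool_pos: [252.5, 543.9, 373.4]
tool_rot: [-0.677, -3.067, 0.001]
force: [1.0, 0.2, -0.4]
finger_gap: 28.3
finger_force: 0.0
time: 1.1
tool_pos: [169.0, 365.0, 373.3]
tool_rot: [0.678, 3.066, 0.003]
force: [0.4, -0.3, -0.6]
finger_gap: -0.0
finger_force: 0.0
```

```bash
echo '[{"dx":-48, "wz":0.12}, {"dx":-48, "wz":0.12}, {"dx":-48, "wz":0.12}, {"dx":-48, "wz":0.12}, {"dx":-48, "wz":0.12}, {"dx":-48, "wz":0.12}, {"dx":-48, "wz":0.12}, {"dx":-48, "wz":0.12}, {"dx":-48, "wz":0.12}, {"dx":-48, "wz":0.12}, {"dx":-48, "wz":0.12}, {}]' | python3 -m inch; python3 -c "
from h import *
go([-82,-38],100,0.03)"
```

```text
time: 2.3
tool_pos: [421.3, -59.9, 370.7]
tool_rot: [-2.426, -1.994, 0.003]
force: [-0.3, 0.7, -0.0]
finger_gap: -0.1
finger_force: 0.0
tcp [421.3 -59.9 370.7] local [-167.  207.] yaw-plate 1.14 q [-0.45 -0.31  0.01  1.89 -0.    1.32] tilt [-0.002 -0.    -1.   ] F [-0.3  0.7 -0. ]
world target [ 561.1 -278.3  100. ] tool delta [-187.   180.   270.5] rz 1.11
```

```bash
echo '[{"dx":-32, "dy":30}, {"dx":-32, "dy":30}, {"dx":-32, "dy":30}, {"dx":-31, "dy":30}, {"dx":-30, "dy":30}, {"dx":-30, "dy":30}, {"dz":30, "wz":0.14}, {"dz":35, "wz":0.14}, {"dz":35, "wz":0.14}, {"dz":35, "wz":0.14}, {"dz":35, "wz":0.14}, {"dz":30, "wz":0.14}]' | python3 -m inch; echo '[{"dz":20, "wz":0.14}, {"dz":20, "wz":0.13}, {"dz":10}, {}]' | python3 -m inch;  python3 -c "
from h import *
import cv2
go([-82,-38],38,0.0)
im=get_image('scene');cv2.imwrite('pics/s1.png',cv2.resize(im[130:280,290:470],None,fx=4,fy=4,interpolation=cv2.INTER_CUBIC)[:,:,::-1])"
```

```text
time: 3.5
tool_pos: [564.0, -270.4, 169.2]
tool_rot: [-3.025, -0.84, 0.002]
force: [0.3, -0.3, -0.7]
finger_gap: 0.4
finger_force: 0.0
time: 3.9
tool_pos: [563.5, -270.4, 120.1]
tool_rot: [-3.108, -0.44, 0.003]
force: [0.1, 0.3, 0.5]
finger_gap: 0.5
finger_force: 0.0
tcp [ 563.5 -270.4  120.1] local [-77.9 -30.9] yaw-plate 0.046 q [-0.66  0.19  0.02  1.41  0.    2.2 ] tilt [-0.002  0.002 -1.   ] F [0.1 0.3 0.5]
world target [ 561.1 -278.3   38. ] tool delta [-4.3  7.1 82.1] rz 0.046
```

View pics/s1.png

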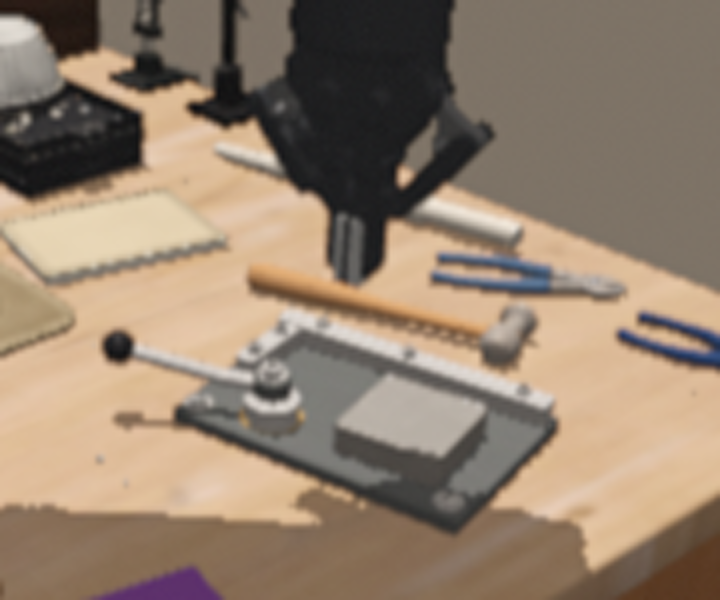

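The fingers are closed, with the tip at crop (350,278), which is pixel (377,199). The plate, block and lever are unchanged. I'll check the tip height, then lower.

```bash
python3 -c "
from h import *
print(proj('scene',[[563.5,-270.4,120-e] for e in (10,19,25)]))"; echo '[{"dx":-4, "dy":7, "dz":15, "wz":0.046}, {"dz":15}, {"dz":20}, {"dz":20}, {"dz":11}, {}]' | python3 -m inch; python3 -c "
from h import *
go([-60,-38],38,0.0)"
```

```text
[[377.61839886 212.99855257]
 [377.39014748 216.79517101]
 [377.23932816 219.30382359]]
time: 4.55
tool_pos: [561.3, -278.4, 39.5]
tool_rot: [-3.118, -0.364, 0.003]
force: [0.1, 0.5, -0.1]
finger_gap: -0.1
finger_force: 0.0
tcp [ 561.3 -278.4   39.5] local [-81.9 -38.1] yaw-plate -0.003 q [-0.67  0.23 -0.08  1.26  0.    2.24] tilt [-0.002  0.002 -1.   ] F [ 0.1  0.5 -0.1]
world target [ 582.5 -273.2   38. ] tool delta [21.9 -0.2  1.4] rz -0.003
```

The tip appears about 17 px higher than calculated, so I'll look again now that it's low.

```bash
python3 -c "
from h import *
import cv2
im=get_image('scene');cv2.imwrite('pics/s2.png',cv2.resize(im[150:280,310:440],None,fx=4.6,fy=4.6,interpolation=cv2.INTER_CUBIC)[:,:,::-1])
p=read_state()['tool_pos']
print((proj('scene',[[*p[:2],p[2]-e] for e in (-30,-10,0,10,19,30)])-[310,150])*4.6)"
```

```text
[[317.25865012 373.13178867]
 [314.90013217 410.1932039 ]
 [313.74130463 428.40285492]
 [312.59578519 446.40338428]
 [311.57600763 462.42802372]
 [310.34376405 481.79132386]]
```

View pics/s2.png

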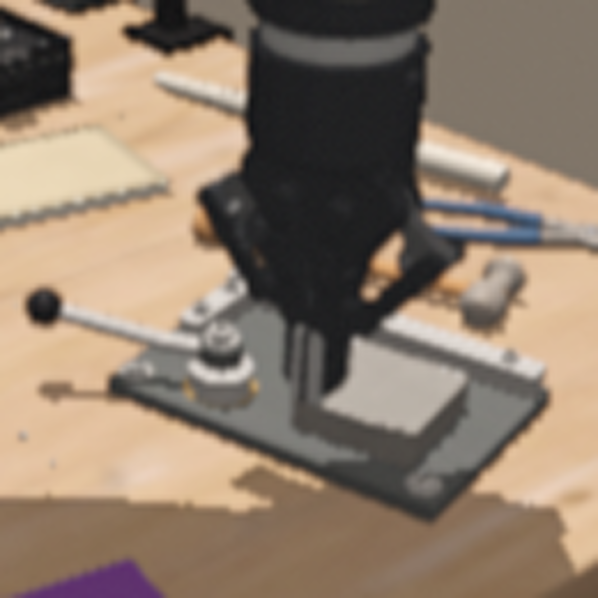

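The fingertips end at crop (310,405), about 57 crop px above where the stated tip extent puts them (462). That would make the tip about 30 mm higher than stated. I'll settle it by touching the bench gently beside the plate.

```bash
echo '[{"dx":-4, "dz":3}, {"dz":3}, {"dz":3}, {"dz":3}, {"dz":2}, {}]' | python3 -m inch | sed -n '2p;4p';for i in 1; do echo '[{"dz":2}, {"dz":1}, {}]' | python3 -m inch| sed -n '2p;4p'; done; echo '[{"dz":1}, {"dz":1}, {}]' | python3 -m inch| sed -n '2p;4p'
```

```text
tool_pos: [558.0, -280.0, 26.7]
force: [0.1, 0.2, -0.5]
tool_pos: [558.1, -280.0, 23.9]
force: [-0.5, -0.7, 0.9]
tool_pos: [558.1, -280.0, 21.9]
force: [0.3, 0.1, 0.2]
```

```bash
python3 -c "
from h import *
import cv2
im=get_image('top');cv2.imwrite('pics/t2.png',cv2.resize(im[125:235,320:450],None,fx=5.5,fy=5.45,interpolation=cv2.INTER_CUBIC)[:,:,::-1])
p=read_state()['tool_pos']
print((proj('top',[[*p[:2],p[2]-e] for e in (-60,0,19)])-[320,125])*5.5)"
```

```text
[[532.86884533 428.64558156]
 [502.20263247 441.38313473]
 [493.20477683 445.12049432]]
```

View pics/t2.png

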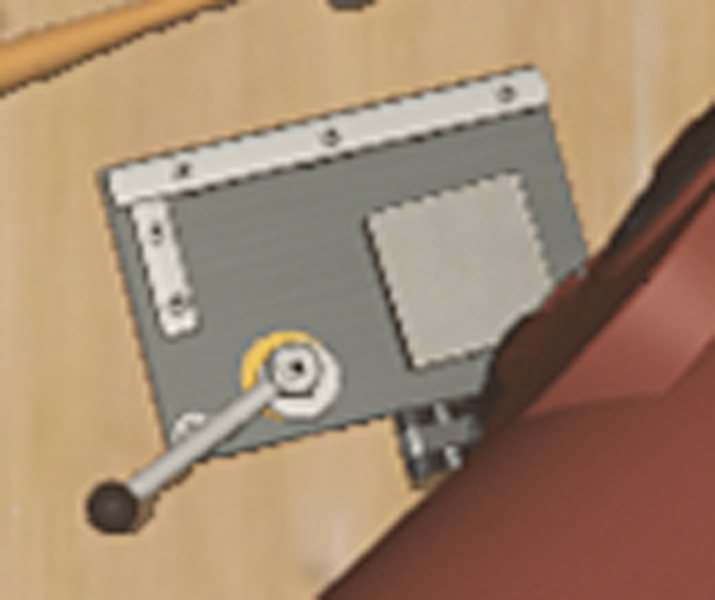

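The top view puts the gripper where its pose says: knuckle at (430,440), predicted centre about (520,435). So xy is right and only the height is in question. I'll keep touching down.

```bash
for i in 1 2; do echo '[{"dz":1}, {"dz":1}, {}]' | python3 -m inch| sed -n '2p;4p'; done
```

```text
tool_pos: [558.1, -280.0, 19.8]
force: [-0.2, 1.0, -0.4]
tool_pos: [558.1, -280.0, 17.9]
force: [0.8, 1.4, -0.4]
```

```bash
echo '[{"dz":1}, {"dz":1}, {"dz":1}, {}]' | python3 -m inch| sed -n '2p;4p'; echo '[{"dz":1}, {"dz":1}, {}]' | python3 -m inch| sed -n '2p;4p'
```

```text
tool_pos: [558.1, -280.0, 14.9]
force: [-0.9, -0.6, -0.3]
tool_pos: [558.1, -280.0, 12.9]
force: [0.5, -0.0, 0.8]
```

```bash
echo '[{"dz":2}, {"dz":2}, {}]' | python3 -m inch| sed -n '2p;4p'; echo '[{"dz":2}, {}]' | python3 -m inch| sed -n '2p;4p'; python3 -c "
from h import *
import cv2
im=get_image('scene');cv2.imwrite('pics/s3.png',cv2.resize(im[190:270,340:440],None,fx=7,fy=7,interpolation=cv2.INTER_CUBIC)[:,:,::-1])
p=read_state()['tool_pos']
print((proj('scene',[[*p[:2],z] for z in (50,40,30,20,10,0)])-[340,190])*7)"
```

```text
tool_pos: [558.0, -279.9, 8.6]
force: [-0.4, 0.8, -0.8]
tool_pos: [558.1, -280.0, 6.8]
force: [-0.8, -0.0, -0.5]
[[262.64605138 352.62286857]
 [260.91503934 380.37125254]
 [259.20396834 407.79997852]
 [257.51249579 434.91453851]
 [255.84028688 461.72029942]
 [254.1870144  488.2225066 ]]
```

View pics/s3.png

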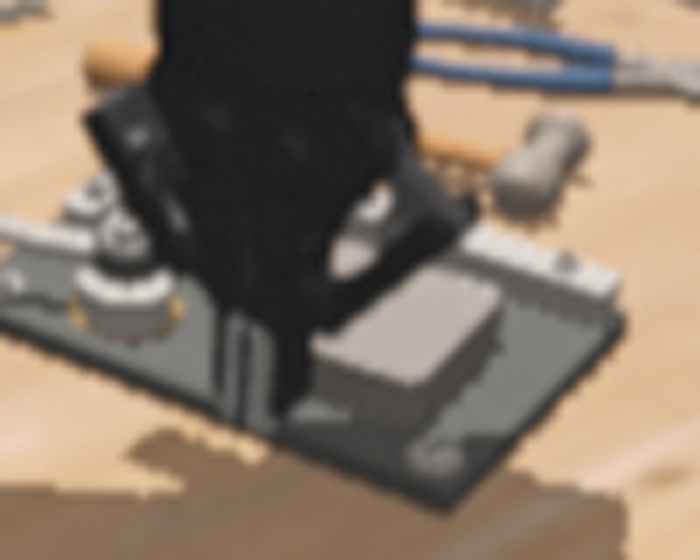

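The tip now shows at crop (257,425), which is z≈23 with TCP z=6.8. So the fingertips stand about 16 mm above the TCP reading, and I'll use that offset. Next, push toward the fence.

```bash
echo '[{"dx":5, "dz":1}, {"dx":5, "dz":1}, {"dx":5, "dz":1}, {"dx":4}, {"dx":2}, {"dx":2}, {"dx":2}, {"dx":2}, {"dx":2}]' | python3 -m inch| sed -n '2p;4p'; echo '[{"dx":3}, {"dx":3}, {"dx":3}]' | python3 -m inch| sed -n '2p;4p'; python3 -c "
from h import *
go([-32,-38],4,0)"
```

```text
tool_pos: [585.1, -273.7, 4.0]
force: [-7.8, -1.4, 3.6]
tool_pos: [593.9, -271.7, 4.0]
force: [-7.6, -1.3, 3.7]
tcp [ 593.9 -271.7    4. ] local [-48.7 -39.3] yaw-plate -0.006 q [-0.63  0.33 -0.03  1.22 -0.    2.28] tilt [-0.003 -0.    -1.   ] F [-7.6 -1.3  3.7]
world target [ 609.8 -266.6    4. ] tool delta [16.6 -1.3 -0. ] rz -0.006
```

```bash
echo '[{"dx":3, "dz":-2}, {"dx":3, "dz":-2}, {"dx":2}]' | python3 -m inch| sed -n '2p;4p';  echo '[{"dx":2}, {"dx":2}, {}]' | python3 -m inch| sed -n '2p;4p'
```

```text
tool_pos: [602.9, -269.6, 8.1]
force: [-4.6, -0.6, -2.2]
tool_pos: [607.1, -268.6, 8.0]
force: [-2.1, -0.2, -1.3]
```

```bash
echo '[{"dx":1}, {"dx":1}, {}]' | python3 -m inch| sed -n '2p;4p';  echo '[{"dx":1}, {"dx":1}, {}]' | python3 -m inch| sed -n '2p;4p'
```

```text
tool_pos: [608.8, -268.2, 8.0]
force: [-4.3, -0.6, -1.4]
tool_pos: [609.1, -268.4, 7.9]
force: [-11.4, -3.0, 1.4]
```

```bash
echo '[{"dx":1}, {}]' | python3 -m inch| sed -n '2p;4p'; python3 -c "
from h import *
go([-32,-38],4,0)"
```

```text
tool_pos: [609.2, -268.4, 7.9]
force: [-16.6, -4.9, 5.1]
tcp [ 609.2 -268.4    7.9] local [-32.9 -39.6] yaw-plate -0.006 q [-0.61  0.37  0.03  1.23 -0.    2.3 ] tilt [-0.005 -0.001 -1.   ] F [-16.6  -4.9   5.1]
world target [ 609.8 -266.6    4. ] tool delta [ 1.  -1.6  3.9] rz -0.006
```

```bash
echo '[{"dx":-10}, {"dx":-10, "dz":-10}, {"dz":-25}, {"dz":-30}, {"dx":20, "dy":20, "wz":-0.15}, {"wz":-0.15}, {"wz":-0.15}, {"wz":-0.15}, {"wz":-0.15}, {"wz":-0.15}, {"wz":-0.15}, {"wz":-0.15}]' | python3 -m inch| sed -n '2p;4p';echo '[{"wz":-0.15}, {"wz":-0.15}, {"wz":-0.071}, {}]' | python3 -m inch| sed -n '2p;4p'; python3 -c "
from h import *
go([15,-96],8,np.pi/2)"
```

```text
tool_pos: [617.3, -287.1, 73.9]
force: [0.6, 0.6, -0.2]
tool_pos: [617.1, -287.1, 73.8]
force: [-0.4, -0.1, 0.2]
tcp [ 617.1 -287.1   73.8] local [-29.6 -59.6] yaw-plate 1.567 q [-0.63  0.36  0.14  1.35  0.    0.71] tilt [ 0.002 -0.    -1.   ] F [-0.4 -0.1  0.2]
world target [ 669. -312.    8.] tool delta [-36.2  44.6  65.9] rz -0.003
```

```bash
echo '[{"dx":-18, "dy":22}, {"dx":-18, "dy":22}, {"dz":20}, {"dz":20}, {"dz":20}, {"dz":4}, {}]' | python3 -m inch| sed -n '2p;4p'; python3 -c "
from h import *
go([15,-96],8,np.pi/2)"
```

```text
tool_pos: [667.2, -311.6, 8.7]
force: [-0.1, -0.1, -0.0]
tcp [ 667.2 -311.6    8.7] local [ 13.3 -95.1] yaw-plate 1.565 q [-0.61  0.58  0.3   1.29  0.    0.73] tilt [-0.     0.001 -1.   ] F [-0.1 -0.1 -0. ]
world target [ 669. -312.    8.] tool delta [-0.8  1.7  0.7] rz -0.006
```

```bash
echo '[{"dx":4, "dy":1}, {"dx":4, "dy":1}, {"dx":3}, {"dx":3}, {"dx":4}, {"dx":4}, {"dx":4}, {"dx":4}]' | python3 -m inch| sed -n '2p;4p'; echo '[{"dx":4}, {"dx":4}, {"dx":4}, {"dx":4}, {"dx":4}, {"dx":4}, {"dx":4}, {"dx":4}]' | python3 -m inch| sed -n '2p;4p'; python3 -c "
from h import *
go([15,-3],8,np.pi/2)"
```

```text
tool_pos: [663.1, -283.8, 10.2]
force: [1.6, -4.7, 1.1]
tool_pos: [655.5, -253.2, 10.2]
force: [-1.3, -8.3, 0.3]
tcp [ 655.5 -253.2   10.2] local [ 15.6 -35.7] yaw-plate 1.565 q [-0.55  0.47  0.15  1.26 -0.    0.79] tilt [ 0.001 -0.004 -1.   ] F [-1.3 -8.3  0.3]
world target [ 647.3 -221.6    8. ] tool delta [32.7 -0.8  2.1] rz -0.006
```

```bash
echo '[{"dx":4}, {"dx":4}, {"dx":4}, {"dx":4}, {"dx":4}, {"dx":3}]' | python3 -m inch| sed -n '2p;4p'; echo '[{"dx":2}, {"dx":2}, {"dx":2}, {}]' | python3 -m inch| sed -n '2p;4p'; echo '[{"dx":1}, {"dx":1}, {}]' | python3 -m inch| sed -n '2p;4p'; python3 -c "
from h import *
go([15,-3],8,np.pi/2)"
```

```text
tool_pos: [650.1, -231.2, 10.4]
force: [-1.6, -10.1, 2.1]
tool_pos: [648.7, -225.3, 10.4]
force: [-2.3, -8.8, 2.2]
tool_pos: [648.3, -223.6, 10.4]
force: [-1.2, -9.7, 2.7]
tcp [ 648.3 -223.6   10.4] local [15.5 -5.2] yaw-plate 1.565 q [-0.52  0.42  0.09  1.24 -0.    0.82] tilt [ 0.001 -0.005 -1.   ] F [-1.2 -9.7  2.7]
world target [ 647.3 -221.6    8. ] tool delta [ 2.2 -0.5  2.4] rz -0.006
```

```bash
echo '[{"dx":1}, {"dx":1}, {}]' | python3 -m inch| sed -n '2p;4p'; echo '[{"dx":1}, {}]' | python3 -m inch| sed -n '2p;4p'; echo '[{"dx":1}, {}]' | python3 -m inch| sed -n '2p;4p'
```

```text
tool_pos: [647.8, -221.7, 10.4]
force: [-2.1, -9.6, 2.2]
tool_pos: [647.6, -220.8, 10.4]
force: [-2.8, -10.5, 2.2]
tool_pos: [647.4, -219.8, 10.5]
force: [-2.2, -9.3, 2.9]
```

```bash
echo '[{"dx":1}, {}]' | python3 -m inch| sed -n '2p;4p'; echo '[{"dx":1}, {}]' | python3 -m inch| sed -n '2p;4p'; echo '[{"dx":1}, {}]' | python3 -m inch| sed -n '2p;4p'
```

```text
tool_pos: [647.3, -219.0, 10.6]
force: [-1.9, -10.0, 2.6]
tool_pos: [647.4, -218.6, 10.9]
force: [-0.4, -12.5, 2.5]
tool_pos: [647.5, -218.2, 11.1]
force: [1.6, -14.0, 1.6]
```

```bash
echo '[{"dx":1}, {}]' | python3 -m inch| sed -n '2p;4p'; echo '[{"dx":1}, {}]' | python3 -m inch| sed -n '2p;4p'; python3 -c "
from h import *
import cv2
go([15,-3],8,np.pi/2)
im=get_image('top');cv2.imwrite('pics/t3.png',cv2.resize(im[125:235,320:450],None,fx=5.5,fy=5.45,interpolation=cv2.INTER_CUBIC)[:,:,::-1])"
```

```text
tool_pos: [647.6, -217.9, 11.5]
force: [1.4, -17.5, 3.1]
tool_pos: [647.7, -217.5, 11.8]
force: [1.6, -18.4, 2.8]
tcp [ 647.7 -217.5   11.8] local [16.3  0.9] yaw-plate 1.563 q [-0.51  0.4   0.07  1.24 -0.01  0.83] tilt [ 0.004 -0.009 -1.   ] F [  1.6 -18.4   2.8]
world target [ 647.3 -221.6    8. ] tool delta [-3.9 -1.3  3.8] rz -0.008
```

```bash
echo '[{"dx":-8}, {"dx":-10}, {"dz":-30}, {"dz":-40}, {"dz":-40}, {"dx":40, "dy":-30, "wz":0.15}, {"wz":0.15}, {"wz":0.15}, {"wz":0.15}, {"wz":0.15}, {"wz":0.15}, {"wz":0.15}]' | python3 -m inch| sed -n '2p;4p'; python3 -c "
from h import *
go([-43,121],110,0.445)"
```

```text
tool_pos: [611.6, -197.5, 118.7]
force: [0.2, 0.5, -0.1]
tcp [ 611.6 -197.5  118.7] local [-14.1  28.8] yaw-plate 0.51 q [-0.52  0.24  0.08  1.41  0.    1.88] tilt [-0.001  0.001 -1.   ] F [ 0.2  0.5 -0.1]
world target [ 561.9 -114.6  110. ] tool delta [ 19.8 -94.6   8.8] rz 0.065
```

```bash
echo '[{"dx":4, "dy":-20}, {"dx":4, "dy":-20}, {"dx":4, "dy":-20}, {"dx":4, "dy":-20}, {"dx":4, "dy":-15, "wz":0.065}, {}]' | python3 -m inch| sed -n '2p;4p'; python3 -c "
from h import *
import cv2
go([-43,121],14,0.445)
a=get_image('top')[135:225,330:440];b=get_image('scene')[190:270,330:435]
f=lambda i,w:cv2.resize(i,(w,600),interpolation=cv2.INTER_CUBIC)[:,:,::-1]
A=cv2.resize(a,None,fx=7,fy=6,interpolation=cv2.INTER_CUBIC)
B=cv2.resize(b,None,fx=7,fy=7,interpolation=cv2.INTER_CUBIC)
cv2.imwrite('pics/raw_t.png',a[:,:,::-1]);cv2.imwrite('pics/raw_s.png',b[:,:,::-1])
A=cv2.resize(a,(400,327),interpolation=cv2.INTER_CUBIC);B=cv2.resize(b,(400,305),interpolation=cv2.INTER_CUBIC)
h=np.zeros((327,800,3),np.uint8);h[:,:400]=A;h[:305,400:]=B
cv2.imwrite('pics/comp.png',h[:,:,::-1])"
```

```text
tool_pos: [560.8, -113.1, 119.0]
force: [0.5, -0.5, -0.5]
tcp [ 560.8 -113.1  119. ] local [-43.8 122.7] yaw-plate 0.452 q [-0.43  0.02 -0.16  1.39  0.    2.03] tilt [-0.001  0.001 -1.   ] F [ 0.5 -0.5 -0.5]
world target [ 561.9 -114.6   14. ] tool delta [-1.00e-01  2.00e+00  1.05e+02] rz 0.007
```

View pics/comp.png

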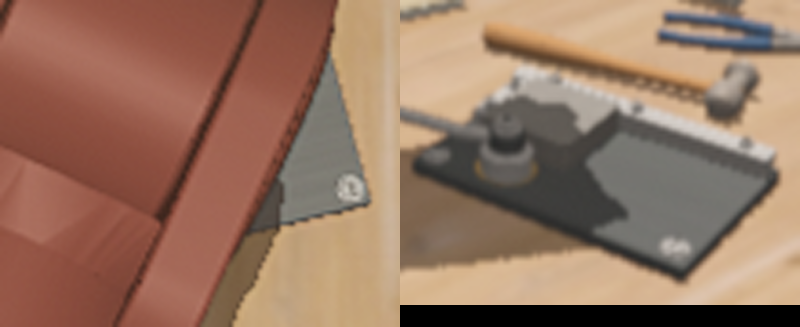

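The scene half shows the block in the corner by the end stop, behind the cam. Its top corners are at (620,108) and (575,143) in the composite. I'll compare those with the prediction for a block that is home.

```bash
python3 -c "
from h import *
k=400/105
for d in (0,-5,-10): print(d,((proj('scene',pose(V,[[45,8+d,32],[-21,8+d,32],[45,8+d,27],[45,-92,27]]))-[330,190])*k+[400,0]).round(0).tolist())"
```

```text
0 [[625.0, 103.0], [569.0, 145.0], [624.0, 110.0], [770.0, 160.0]]
-5 [[631.0, 105.0], [576.0, 148.0], [631.0, 112.0], [770.0, 160.0]]
-10 [[638.0, 108.0], [583.0, 150.0], [638.0, 114.0], [770.0, 160.0]]
```

The block is home within reading error. Next I'll lower beside the lever arm and start the swing.

```bash
echo '[{"dz":20}, {"dz":25}, {"dz":25}, {"dz":20}, {"dz":10}, {"dz":4}, {}]' | python3 -m inch| sed -n '2p;4p'; echo '[{"dx":-4}, {"dx":-4}, {"dx":-3}, {"dx":-2}, {"dx":-2}]' | python3 -m inch| sed -n '2p;4p'; echo '[{"dx":-2}, {"dx":-2}, {"dx":-2}]' | python3 -m inch| sed -n '2p;4p'; python3 -c "
from h import *
go([-43,121],14,0.445)
d=loc(V,read_state()['tool_pos'])-[-39,40];print(np.hypot(*d),np.degrees(np.arctan2(d[1],d[0])))"
```

```text
tool_pos: [561.6, -115.0, 15.2]
force: [0.2, -0.2, 1.2]
tool_pos: [549.8, -124.3, 15.3]
force: [0.6, 0.3, 0.2]
tool_pos: [545.2, -127.9, 15.2]
force: [0.9, 0.7, 0.4]
tcp [ 545.2 -127.9   15.2] local [-62.3 112. ] yaw-plate 0.451 q [-0.46  0.04 -0.33  1.2   0.    1.99] tilt [ 0.  0. -1.] F [0.9 0.7 0.4]
world target [ 561.9 -114.6   14. ] tool delta [21.3  0.3  1.2] rz 0.006
75.65412106290631 107.96854824032451
```

```bash
cat >> h.py <<'E'
def lev():
    s=read_state();d=loc(V,s['tool_pos'])-[-39,40];r=R.from_rotvec(s["tool_rot"]).as_matrix();print("r",np.hypot(*d).round(1),"ang",np.degrees(np.arctan2(d[1],d[0])).round(1)%360,"yaw",np.degrees(np.arctan2(r[1,0],r[0,0])-V[2]).round(1)%360,"z",s['tool_pos'][2].round(1),"F tool",(r.T@s['force']).round(1),"q6",s['qpos'][5].round(2),s['time'])
E
echo '[{"dx":-4.5, "dy":-0.5, "wz":-0.06}, {"dx":-4.5, "dy":-0.5, "wz":-0.06}, {"dx":-4.5, "dy":-0.5, "wz":-0.06}, {"dx":-4.5, "dy":-0.5, "wz":-0.06}, {"dx":-4.5, "dy":-0.5, "wz":-0.06}, {"dx":-4.5, "dy":-0.5, "wz":-0.06}]' | python3 -m inch |grep force; python3 -c "
from h import *
lev()"; echo '[{"dx":-4.5, "dy":-0.5, "wz":-0.06}, {"dx":-4.5, "dy":-0.5, "wz":-0.06}, {"dx":-4.5, "dy":-0.5, "wz":-0.06}, {"dx":-4.5, "dy":-0.5, "wz":-0.06}, {"dx":-4.5, "dy":-0.5, "wz":-0.06}, {"dx":-4.5, "dy":-0.5, "wz":-0.06}]' | python3 -m inch |grep force; python3 -c "
from h import *
lev()"
```

```text
force: [0.8, 2.3, 1.4]
finger_force: 1.0
r 76.1 ang 128.7 yaw 46.6 z 15.0 F tool [ 2.4 -0.5 -1.4] q6 1.58 21.25
force: [-0.5, 2.4, 1.4]
finger_force: 1.0
r 76.4 ang 149.1 yaw 67.3 z 14.9 F tool [ 2.3 -0.8 -1.4] q6 1.17 21.85
```

```bash
echo '[{"dx":-4.5, "dy":-0.5, "wz":-0.06}, {"dx":-4.5, "dy":-0.5, "wz":-0.06}, {"dx":-4.5, "dy":-0.5, "wz":-0.06}, {"dx":-4.5, "dy":-0.5, "wz":-0.06}, {"dx":-4.5, "dy":-0.5, "wz":-0.06}, {"dx":-4.5, "dy":-0.5, "wz":-0.06}]' | python3 -m inch |grep force: ; python3 -c "
from h import *
lev()"; echo '[{"dx":-4.5, "dy":-0.5, "wz":-0.06}, {"dx":-4.5, "dy":-0.5, "wz":-0.06}, {"dx":-4.5, "dy":-0.5, "wz":-0.06}, {"dx":-4.5, "dy":-0.5, "wz":-0.06}]' | python3 -m inch |grep force: ; python3 -c "
from h import *
lev()";echo '[{"dx":-4.5, "dy":-0.5, "wz":-0.06}, {"dx":-4.5, "dy":-0.5, "wz":-0.06}]' | python3 -m inch |grep force: ; python3 -c "
from h import *
lev()"
```

```text
force: [-1.4, 1.2, 0.6]
finger_force: 1.0
r 76.4 ang 169.6 yaw 87.9 z 14.9 F tool [ 1.5 -1.1 -0.6] q6 0.76 22.45
force: [-2.4, 1.4, 1.1]
finger_force: 0.9
r 76.3 ang 183.2 yaw 101.6 z 14.9 F tool [ 2.3 -1.6 -1.1] q6 0.5 22.85
force: [-2.0, 3.0, 1.8]
finger_force: 1.7
r 76.3 ang 190.0 yaw 108.5 z 14.9 F tool [ 3.7 -0.1 -1.8] q6 0.37 23.05
```

```bash
echo '[{"dx":-3, "dy":-0.3, "wz":-0.04}, {"dx":-3, "dy":-0.3, "wz":-0.04}, {"dx":-3, "dy":-0.3, "wz":-0.04}, {}]' | python3 -m inch |grep force: ; python3 -c "
from h import *
lev()"; echo '[{"dx":-3, "dy":-0.3, "wz":-0.04}, {"dx":-3, "dy":-0.3, "wz":-0.04}, {}]' | python3 -m inch |grep force: ; python3 -c "
from h import *
lev()";echo '[{"dx":-3, "dy":-0.3, "wz":-0.04}, {"dx":-3, "dy":-0.3, "wz":-0.04}, {}]' | python3 -m inch |grep force: ; python3 -c "
from h import *
lev()"
```

```text
force: [-5.4, 3.5, 4.1]
finger_force: 3.1
r 76.3 ang 196.1 yaw 115.3 z 14.8 F tool [ 6.2 -2.  -4.1] q6 0.25 23.45
force: [-9.2, 6.8, 8.8]
finger_force: 5.7
r 76.4 ang 199.9 yaw 119.9 z 14.6 F tool [11.3 -2.  -8.7] q6 0.16 23.75
force: [-10.0, 6.5, 7.0]
finger_force: 5.6
r 76.2 ang 204.2 yaw 124.5 z 14.4 F tool [11.8 -1.8 -6.9] q6 0.08 24.05
```

```bash
echo '[{"dx":-3, "dy":-0.3, "wz":-0.04}, {"dx":-3, "dy":-0.3, "wz":-0.04}, {}]' | python3 -m inch |grep force: ; python3 -c "
from h import *
lev()"; echo '[{"dx":-3, "dy":-0.3, "wz":-0.04}, {}]' | python3 -m inch |grep force: ; python3 -c "
from h import *
lev()";echo '[{"dx":-3, "dy":-0.3, "wz":-0.04}, {}]' | python3 -m inch |grep force: ; python3 -c "
from h import *
lev()"
```

```text
force: [-13.3, 7.1, 10.7]
finger_force: 7.3
r 76.2 ang 208.3 yaw 129.1 z 14.4 F tool [ 15.   -2.5 -10.6] q6 -0.0 24.35
force: [-19.4, 9.6, 14.3]
finger_force: 10.7
r 76.4 ang 209.8 yaw 131.4 z 14.3 F tool [ 21.5  -3.4 -14.1] q6 -0.04 24.55
force: [-15.6, 8.0, 11.0]
finger_force: 9.3
r 76.1 ang 212.6 yaw 133.6 z 14.4 F tool [ 17.5  -1.7 -10.8] q6 -0.08 24.75
```

```bash
echo '[{"dx":-3, "dy":-0.3, "wz":-0.02}, {}]' | python3 -m inch |grep force: ; python3 -c "
from h import *
lev()"; echo '[{"dx":-2, "wz":-0.02}, {}]' | python3 -m inch |grep force: ; python3 -c "
from h import *
lev()"; echo '[{"dx":-2}, {}]' | python3 -m inch |grep force: ; python3 -c "
from h import *
lev()"
```

```text
force: [-28.4, 14.5, 21.7]
finger_force: 16.0
r 76.3 ang 212.8 yaw 134.8 z 14.2 F tool [ 32.   -2.6 -21.3] q6 -0.1 24.95
force: [-37.6, 17.9, 29.2]
finger_force: 20.8
r 76.5 ang 212.9 yaw 135.9 z 14.1 F tool [ 41.9  -3.8 -28.5] q6 -0.12 25.15
force: [-46.8, 21.3, 36.0]
finger_force: 25.7
r 76.5 ang 213.0 yaw 135.9 z 14.0 F tool [ 51.9  -5.6 -34.9] q6 -0.12 25.35
```

The lever is at its stop: no more motion while the force climbs. I'll back off, rise, draw back and look.

```bash
echo '[{"dx":5}, {"dx":8}, {"dx":8}, {"dz":-20}, {"dz":-40}, {"dz":-45}, {"dz":-45}, {}]' | python3 -m inch | sed -n '2p;4p'; python3 -c "
from h import *
lev(); s=read_state(); r=R.from_rotvec(s['tool_rot']).as_matrix(); print(r.T@(np.array([400,-30,250])-s['tool_pos']))"
```

```text
tool_pos: [525.8, -244.4, 172.5]
force: [0.4, -0.9, 0.2]
r 78.6 ang 207.9 yaw 135.9 z 172.5 F tool [-0.8 -0.6 -0.2] q6 -0.13 26.15
[216.60875011 120.22644685 -80.00112401]
```

```bash
echo '[{"dx":30, "dy":18, "dz":-12}, {"dx":30, "dy":18, "dz":-12}, {"dx":30, "dy":18, "dz":-12}, {"dx":30, "dy":18, "dz":-12}, {"dx":30, "dy":18, "dz":-12}, {"dx":30, "dy":15, "dz":-12}, {"dx":30, "dy":12, "dz":-8}, {}]' | python3 -m inch | sed -n '2p;4p'; python3 -c "
from h import *
import cv2
a=get_image('top')[135:235,330:440];b=get_image('scene')[190:270,330:435]
A=cv2.resize(a,(400,364),interpolation=cv2.INTER_CUBIC);B=cv2.resize(b,(400,305),interpolation=cv2.INTER_CUBIC)
h=np.zeros((364,800,3),np.uint8);h[:,:400]=A;h[:305,400:]=B
cv2.imwrite('pics/comp2.png',h[:,:,::-1])
k=400/110;m=400/105
L=[[45,72,32],[45,8,32],[-21,8,32],[-21,72,32]]; kn=-np.array([53+39.,53-40])-0
L.append([-39+93*np.cos(np.radians(225)),40+93*np.sin(np.radians(225)),47])
print(((proj('top',pose(V,L))-[330,135])*k).round().tolist(),((proj('scene',pose(V,L))-[330,190])*m+[400,0]).round().tolist())"
```

```text
tool_pos: [401.2, -32.6, 246.6]
force: [0.4, 0.7, 0.3]
[[72.0, 89.0], [173.0, 66.0], [199.0, 170.0], [97.0, 193.0], [290.0, 288.0]] [[541.0, 74.0], [625.0, 103.0], [569.0, 145.0], [483.0, 113.0], [541.0, 204.0]]
```

View pics/comp2.png

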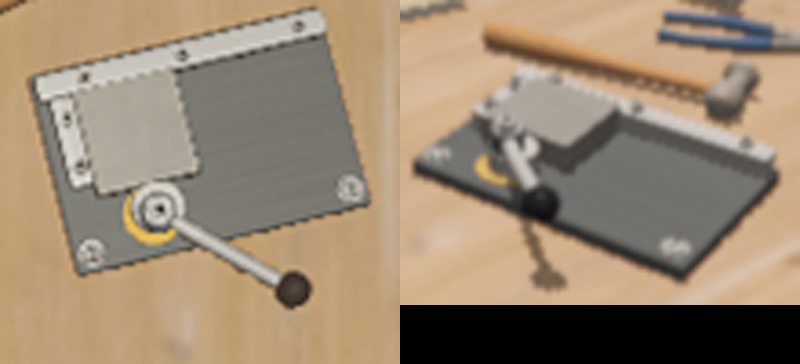

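The composite shows the block flush in the corner: corners at (199,172) and (97,193) against predicted (199,170) and (97,193). The lever is at its stop, with the knob at (293,289) against predicted (290,288), and the cam bears on the block. The hammer has not moved. I'll hand it in.

```bash
python3 -c "
from station import *
print(read_state()['time'],sign_off())"
```

```text
the job is handed in; nothing more can be done
27.05 None
```

The bench block is home in the corner and clamped, with the cam lever at its stop, and I handed the job in at about 27 s; the hammer, beeswax and pliers were not touched.

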